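Open the shaker's ratchet clamp and free the tube rack

TASK

The run on the bench shaker is over: open its ratchet clamp by pressing the release key on the sliding jaw down with a fingertip, keeping it down, and pushing the jaw back along its toothed bar as far as it goes. Then push the freed tube rack away from the fixed fence so that it stands squarely about midway between fence and jaw, with at least 2 cm of finger room on both sides, ready to be lifted out. Only press and push: lift nothing, keep the rack flat on the platform with its tubes standing in it, and leave the other things on the bench alone.

Things in the scene. Friction and masses are not known exactly. Their poses are not given: they have to be found in the camera images.
- shaker: Fixed bench shaker with grey housing and an aluminium platform, 274 mm (y) x 222 mm (x); origin under its centre on the worktop; x away from the robot at yaw 0, y along the toothed bar, z up. The platform's top is 78 mm above the worktop. The rack stands on it between a low fence at the +y side and the sliding jaw, which opens towards -y. The toothed bar runs along the -x (robot's) edge at x = -124 mm, outside the platform.
- fence_face (a point): Middle of the fence's face towards the rack, at platform height (fence: y = 110 mm to 120 mm in the shaker's frame, 160 mm long in x, 12 mm high above the platform, so that the rack stands out above it)
- jaw (a joint): Opening travel of the sliding jaw along the bar (m): about 0 = at the rack, 0.072 = fully back at its end stop. The ratchet blocks opening (after at most 3 mm of play) unless the release key is down; slides with about 2 N of friction. Closing is never blocked, so a finger that is drawn back over the key can drag the jaw with it.
- release (a joint): How far the release key is pressed (m): 0 = up, 0.008 = bottomed, level with the black cheeks beside it. The pawl is free of the teeth from 0.004 on; a spring lifts the key (3 N at the top, 7 N at the bottom). It rides on the jaw and must stay down while the jaw is pushed.
- key_top (a point): Centre of the release key's top face: a grey ribbed plate, 50 mm along the bar by 27 mm across, facing up, 120 mm above the worktop when up, between two black cheeks (37 mm over their outsides, tops 112 mm above the worktop). Moves with the key and the jaw.
- lug_face (a point): Centre of the free part of the upright black lug's face at the -y end of the key, fixed to the jaw: 37 mm wide across the bar, 14 mm thick, rising from the key to 149 mm above the worktop. It is what a fingertip that stands on the key pushes against, in shaker -y, to move the jaw; this face is 27 mm from the key's centre.
- jaw_face (a point): Middle of the jaw's rubber-faced clamping face towards the rack, 93 mm above the worktop; the jaw's beam reaches across the platform, its top 106 mm above the worktop
- rack: Loose teal tube rack, 0.25 kg, 161 mm long (its y, across the platform) x 120 mm wide (its x, along the bar), outer walls 33 mm high with low corner studs to 40 mm; origin at the centre of its underside, z up, its x towards the jaw (shaker -y). Its side faces towards fence and jaw are 59 mm and 61 mm from the origin. Starts about 1 mm off the fence. It slides on the platform under a push of a few newtons.
- sample_1: Clear sample tube with white cap, 31 mm across, 100 mm tall, standing loose in the rack, in the row next to the jaw, 19 mm beyond the rack's middle (seen from the robot); origin at its foot
- sample_2: The same kind of tube, in the row next to the jaw, 56 mm beyond the rack's middle
- sample_3: The same kind of tube, in the rack's middle row, 56 mm beyond the rack's middle
- jar_red: Bystander: small sample jar with white cap, 23 mm across, 47 mm tall, on the worktop beside the shaker
- jar_amber: Bystander: small sample jar with black cap, 23 mm across, 47 mm tall, on the worktop beside the shaker
- marker: Bystander: felt marker, 130 mm long, lying in front of the shaker
- tape: Bystander: roll of label tape, 70 mm across, 19 mm high, behind the shaker
- refractometer: Bystander: white pocket refractometer, 106 x 46 x 28 mm, left of the shaker
- reagent: Bystander: dark screw-cap bottle with blue cap, 52 mm across, 106 mm tall, at the left of the worktop
There are look-alikes about, which are no part of the job. What is shaped like the sample_1 but yellow is not meant.

How it is judged (in metres and radians):
On the way, in this order (a step that is already met when the one before it is completed fails the run):
1. the release key is pressed down (value of joint release above 0.0032 m), for 0.1 s.
2. the jaw is pushed fully back to its end stop (value of joint jaw above 0.069 m), for 0.1 s.
At the end, for the whole second after the job is handed in: Jaw within 4 mm of its end stop, key up again; rack flat, at rest and within 0.15 rad of square on the platform, at least 18 mm clear of the fence and of the opened jaw, within 35 mm of the platform's middle along the jaw; the three tubes stand in it (value of joint jaw above 0.068 m and value of joint release below 0.004 m and y of rack in the frame of shaker between -0.007 and 0.033 m and x of rack in the frame of shaker between -0.035 and 0.035 m and z of rack in the frame of shaker below 0.081 m and angle between the x axis of rack and the y axis of shaker, either way round below 0.15 rad and angle between rack's own z axis and vertical below 0.05 rad and linear speed of rack below 0.01 m/s and angle between each of sample_1, sample_2, sample_3's own z axis and vertical below 0.3 rad); the robot touches nothing.
It fails at once if the rack is lifted (z of rack in the frame of shaker above 0.093 m).
It fails at once if the rack is tipped (angle between rack's own z axis and vertical above 0.2 rad).
It fails at once if a tube is lifted out of its hole or tipped (z of any of sample_1, sample_2, sample_3 in the frame of rack above 0.025 m or angle between any of sample_1, sample_2, sample_3's own z axis and vertical above 0.5 rad).
It fails at once if a bystander is moved by more than 20 mm (distance of any of jar_red, jar_amber, marker, tape, refractometer, reagent from where it was at the start of the episode above 0.02 m).
It also fails if it takes over 42 s, if anything falls off the work surface, if the arm or the gripper's body presses on something with over 40 N, if the wrist force passes 120 N, or if a joint passes its speed limit or range.

ROBOT

A 6-joint arm with a two-finger parallel gripper is mounted at the origin on a cart in front of the work surface, level with it; the furniture and walls round the work are solid. World frame = base frame: x ahead of the robot, y to its left, z up, the work surface at z = 0. Lengths are in m, angles in degrees, forces in N, time in s.
With the tool pointing down it reaches from about 0.35 to 0.875 m from the base axis. Payload 4.2 kg.
Tool frame: the origin (TCP) lies at the very end of the fingers, on their centre line; the grasp point (between the pads) lies 19 mm behind it; z points along the fingers, y is the line along which they close (so a half turn about z gives the same grasp; the last joint's range is limited). The gripper opens to 87 mm and grips with 3 to 60 N. Pads are 19 mm wide; open, the fingers measure 117 mm over their backs; the gripper's body (75 mm by 190 mm) begins 51 mm behind the grasp point.
Start: joints at [85.978, 22.042, 0.453, 0, -68.411, -14.817], TCP at [0.202, 0.592, 0.223] pointing down, gripper open.
Joint ranges: [-179.83, 179.83], [-69.29, 118.12], [-61.27, 80.66], [-181.25, 117.63], [-171.15, -9.14], [-177.46, 177.46]. Speed limits (degrees/s): [159.86, 159.86, 180, 180, 180, 180].

INTERFACE

Orientations are given as a 3x3 rotation matrix whose columns are the frame's x, y, z axes.
In Python, from station import monitor, cams, ticket gives the robot as it stands.
- The arm moves only by the tool drive_tool, never from a script. Its argument "moves" is a list of rows, each an object with "delta_pos": the shift along the tool's x, y, z in mm, a list of three; "turn": the turn about the tool's z in rad; "claw": the opening, from 0 (shut) to 1 (fully open). A call has 1 to 12 rows; each row shifts and turns the commanded pose from where the row before left it, along the tool's axes as they then stand; what a row does not reach is not made up. A row lasts 1/8 s, in which the tool goes at most 62.5 mm and 10.7 degrees, less where a joint would pass 70% of its speed; a pose out of reach is approached as far as the arm can. A call is refused whole if a number of a shift passes 62.5 or a number of a turn 0.188, either way. A call with a gripper value outside its range is refused whole. The fingers move at their own pace and stop on an object; the grip force is fixed at half the most. Time passes only in rows, so rows that do not move let the fingers close. It gives the time, the measured TCP pose, the force, the opening and the grip force at its end, in the units of the state.
- monitor.sense(): the state, without advancing time (a new reading comes with each control period).
- cams.capture(name): name is "side" or "top"; returns a dict with "color" (420x560x3 uint8, red, green, blue), "range_z" (420x560 float32, m along the optical axis (not along the pixel's ray), 0 where there is no reading), "vertical_fov" (degrees; the focal length in pixels is half the picture's height over the tangent of half this angle, whatever the lens; pixels are square), "cx", "cy" (the principal point, pixels), "extrinsics" (4x4, takes a point from camera to world coordinates). Camera axes: x right, y down, z forward; pixel columns grow to the right and rows downward; lengths in m; the calibration is good to about 2 mm. A picture is of the moment at which its call begins.
- ticket.finish_job(): hands the job in; it is judged then, once.
The state is a dict: "time_s": time; "joints": joint angles; "joint_velocities": joint speeds; "effort": joint torques, N m; "tcp_pos": TCP position; "ee_rot": TCP orientation; "wrist_force": force on the tool from outside, world axes, zero at the start; "moment": the same for the moment, N m; "gripper_width": opening from 0.0 (shut) to 1.0 (fully open); "gripper_force": force on a finger pad.
Only numpy, scipy, OpenCV 4.12 (cv2) and the standard library are available. Lean on these libraries where they do the work, as an engineer would, in place of code of your own. Each camera call takes 0.05 s, during which the arm holds its last target. There are 200 camera calls.

## Working session

There is one attempt and no reset: what is moved stays moved. The work goes in short steps, Python scripts to look and compute and a tool call to move; the robot and the scene stay as the last step left them, time stands still between calls to the robot, and variables do not carry over. Pictures are saved under pics/ and viewed, at most 10 in all, crops included, and the job is handed in when it is done.

Besides the shell and the picture viewer there is one more tool, called after "Request:" by a JSON object that holds its "fn" and its "kwargs", one argument or row to a line. drive_tool: Moves the arm, as the interface text tells. Its arguments: {"type":"object","properties":{"moves":{"type":"array","items":{"type":"object","properties":{"delta_pos":{"type":"array","items":{"type":"number"}},"turn":{"type":"number"},"claw":{"type":"number"}}}}},"required":["moves"]}

```bash
mkdir -p pics; cat > h.py <<'E'
import numpy as np, cv2
from station import monitor, cams, ticket
def cap(n):
    d=cams.capture(n); h=d["color"].shape[0]
    d["f"]=h/2/np.tan(np.radians(d["vertical_fov"])/2); return d
def pts(d):
    z=d["range_z"]; v,u=np.mgrid[:z.shape[0],:z.shape[1]]
    P=np.stack([(u-d["cx"])/d["f"]*z,(v-d["cy"])/d["f"]*z,z],-1)
    W=P@d["extrinsics"][:3,:3].T+d["extrinsics"][:3,3]; W[z==0]=np.nan; return W
E
python3 - <<'E'
from h import *
for n in("top","side"):
    d=cap(n); cv2.imwrite(f"pics/{n}0.png",d["color"][...,::-1]); np.savez(f"{n}0.npz",c=d["color"],W=pts(d))
    print(n,d["extrinsics"].round(3),d["f"])
s=monitor.sense(); print(s["time_s"],s["tcp_pos"],s["ee_rot"],s["wrist_force"],s["gripper_width"])
E
```

```text
top [[ 0.018 -0.997  0.072  0.49 ]
 [-1.    -0.017  0.015  0.299]
 [-0.014 -0.072 -0.997  1.119]
 [ 0.     0.     0.     1.   ]] 533.567874948869
side [[-0.994 -0.037  0.105  0.468]
 [-0.108  0.526 -0.844  1.094]
 [-0.024 -0.85  -0.526  0.593]
 [ 0.     0.     0.     1.   ]] 456.7191683627893
0.1 [0.20162459 0.5910177  0.22158036] [[ 9.46387301e-01 -3.23033761e-01 -5.15350624e-04]
 [-3.23034148e-01 -9.46385418e-01 -1.89199844e-03]
 [ 1.23459054e-04  1.95703914e-03 -9.99998077e-01]] [-0.37009436 -0.2373818  -1.2089508 ] 1.0048499788093062
```

View pics/top0.png

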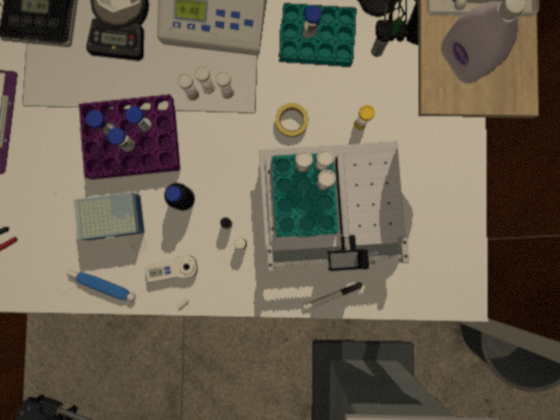

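View pics/side0.png

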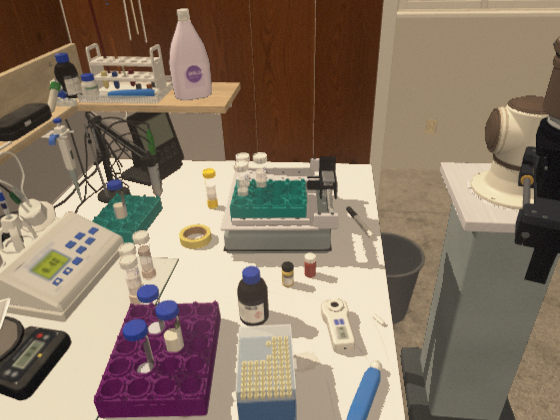

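The top view shows the shaker at about (330,200): the teal rack with 3 white-capped tubes at (304,160), (325,159) and (326,179), and the key and lug at about (348,258). The look-alikes are the yellow tube at (365,115), the rack at (318,33) and the white tubes at (203,78), none of which stand in the clamped rack. I'll confirm with an enlarged crop and measure.

```bash
python3 - <<'E'
from h import *
a=np.load("top0.npz"); c,W=a["c"],a["W"]
cv2.imwrite("pics/crop1.png",cv2.resize(c[130:310,245:425,::-1],None,fx=3.3,fy=3.3,interpolation=cv2.INTER_CUBIC))
sub=np.zeros(c.shape[:2],bool); sub[130:290,250:420]=1
Z=W[...,2]
def rect(m,name):
    m=cv2.morphologyEx((m&sub).astype(np.uint8),cv2.MORPH_OPEN,np.ones((2,2)))
    n,l,s,ct=cv2.connectedComponentsWithStats(m)
    for k in range(1,n):
        if s[k,4]<25: continue
        p=W[l==k]; r=cv2.minAreaRect((p[:,:2]*1000).astype(np.float32))
        print(name,s[k,:5],"ctr",np.round(r[0],1),"size",np.round(r[1],1),"ang",round(r[2],1),"z",np.nanmedian(p[:,2]).round(4))
hsv=cv2.cvtColor(c,cv2.COLOR_RGB2HSV)
teal=(hsv[...,0]>75)&(hsv[...,0]<95)&(hsv[...,1]>120)
rect(teal&(Z>.095)&(Z<.125),"rack")
rect((Z>.070)&(Z<.084)&~teal,"plat")
rect((Z>.07)&(Z<.17),"all")
rect((Z>.138)&(Z<.16)&~teal,"lug")
rect((Z>.114)&(Z<.126)&~teal,"key")
rect((Z>.107)&(Z<.1145)&~teal,"cheek")
rect((Z>.165)&(Z<.2),"caps")
for v in range(236,276,2): print(v,(Z[v,322:378:2]*1000).round().tolist())
E
```

```text
rack [ 273  156   66   81 2434] ctr [596.5 253.2] size [154.1 118.7] ang 6.3 z 0.1106
plat [ 306  142  100  104 5708] ctr [601.4 138.1] size [207.2 207.7] ang 11.9 z 0.0768
plat [ 260  148   82  103 1687] ctr [592.4 263.9] size [206.5 130.4] ang 9.1 z 0.077
all [  260   142   150   130 14960] ctr [582.7 189.7] size [254.1 291.6] ang 5.9 z 0.08
lug [360 250  10  20 166] ctr [474.4 136.1] size [39.5 40.1] ang 1.0 z 0.1464
key [331 253  29  16 389] ctr [474.2 180.3] size [27.  50.9] ang 3.8 z 0.1187
cheek [329 251  14   3  36] ctr [489.3 194.2] size [ 4.  30.4] ang 1.0 z 0.1111
cheek [344 250  15   3  39] ctr [491.7 169. ] size [ 3.9 25.2] ang 1.0 z 0.1121
cheek [330 268  22   4  60] ctr [454.8 180.2] size [10.  54.3] ang 1.1 z 0.1088
caps [296 151  17  18 239] ctr [659.9 257.6] size [23.5 36.8] ang 43.8 z 0.1814
caps [317 150  18  17 239] ctr [665.2 219.1] size [23.3 49.4] ang 50.4 z 0.1813
caps [319 170  17  18 239] ctr [625.7 214.7] size [24.8 43.9] ang 33.9 z 0.1814
236 [75.0, 74.0, 79.0, 80.0, 75.0, 75.0, 76.0, 75.0, 79.0, 75.0, 103.0, 104.0, 105.0, 103.0, 102.0, 107.0, 106.0, 74.0
[... 2879 characters left out ...]
]
268 [-1.0, -3.0, 0.0, 85.0, 114.0, 114.0, 112.0, 112.0, 111.0, 109.0, 114.0, 113.0, 110.0, 110.0, 110.0, 113.0, 106.0, 109.0, 111.0, 111.0, 150.0, 146.0, 146.0, -4.0, 0.0, -5.0, -2.0, -3.0]
270 [1.0, -4.0, 1.0, -1.0, 108.0, 111.0, 108.0, -6.0, -1.0, -1.0, 0.0, -2.0, -2.0, -1.0, -7.0, 0.0, -2.0, 0.0, -4.0, -3.0, -1.0, -5.0, -1.0, -4.0, -2.0, -3.0, -4.0, -0.0]
272 [-2.0, -10.0, -2.0, -2.0, -3.0, -2.0, 1.0, -3.0, -1.0, -3.0, -6.0, -1.0, -2.0, -0.0, -5.0, -6.0, -3.0, -1.0, -1.0, -1.0, -3.0, -2.0, 1.0, 0.0, 0.0, -2.0, -6.0, -1.0]
274 [-4.0, -1.0, 2.0, -1.0, 1.0, nan, 1.0, -1.0, -4.0, -1.0, -1.0, -3.0, -2.0, -4.0, -0.0, -3.0, -1.0, -4.0, -3.0, -3.0, -3.0, -2.0, -4.0, -2.0, -6.0, -2.0, -8.0, 1.0]
```

View pics/crop1.png

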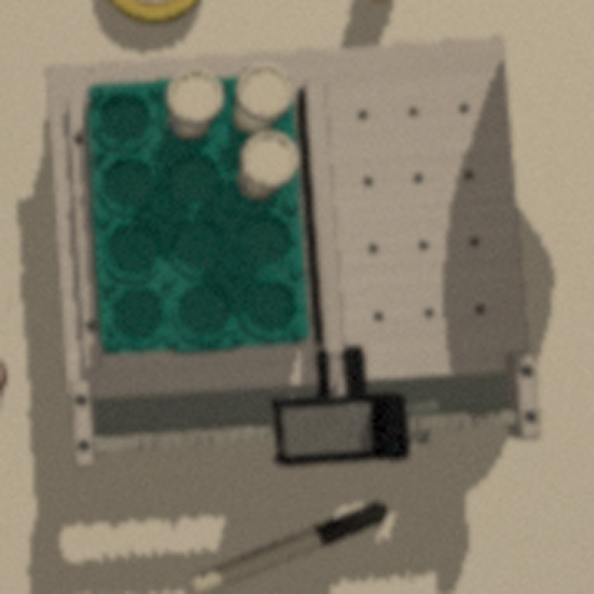

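The crop shows the key plate at crop (325,428), with the black lug at its right end (390,427). The beam runs up the rack's right side, the fence is at left (65,200), and the three white-capped tubes stand in this rack. Key centre is ≈ (474,180) with size 51x27 at z≈0.119, which matches the description. Shaker yaw is ≈ 5.5–6°. First move: turn, close the fingers, and go above the key.

Request:
{"fn": "drive_tool", "kwargs": {
  "moves": [
    {"turn":-0.142,"claw":0},
    {"turn":-0.142,"claw":0},
    {"turn":-0.142,"claw":0},
    {"delta_pos":[25,49,0],"claw":0},
    {"delta_pos":[26,49,0],"claw":0},
    {"delta_pos":[26,49,0],"claw":0},
    {"delta_pos":[26,49,0],"claw":0},
    {"delta_pos":[26,49,0],"claw":0},
    {"delta_pos":[26,49,0],"claw":0},
    {"delta_pos":[26,49,0],"claw":0},
    {"delta_pos":[26,49,0],"claw":0},
    {"delta_pos":[25,48,0],"claw":0}
  ]
}}

```text
invalid input
```

Request:
{"fn": "drive_tool", "kwargs": {
  "moves": [
    {"delta_pos":[0,0,0],"claw":0},
    {"delta_pos":[0,0,0],"claw":0}
  ]
}}

```text
invalid input
```

```bash
python3 - <<'E'
from h import *
s=monitor.sense(); print(s["time_s"],s["joints"],s["tcp_pos"],s["ee_rot"].round(4).tolist() if hasattr(s["ee_rot"],"round") else s["ee_rot"],s["wrist_force"],s["gripper_width"])
a=np.load("top0.npz"); c,W=a["c"],a["W"]; Z=W[...,2]
# yaw from platform's jaw-side opened region edges: beam & bar & outlines
hsv=cv2.cvtColor(c,cv2.COLOR_RGB2HSV)
def line(p,n):
    vx,vy,x0,y0=cv2.fitLine(p.astype(np.float32),cv2.DIST_HUBER,0,.01,.01).ravel(); print(n,np.degrees(np.arctan2(vy,vx)).round(2),(x0*1000).round(1),(y0*1000).round(1))
# near edge of platform: last row with z>70 per column 270..320
E=[];F=[]
for u in list(range(275,325))+list(range(352,398)):
    v=np.arange(200,262)[(Z[200:262,u]>.071)&(Z[200:262,u]<.083)]
    if len(v): E.append(W[v.max(),u,:2])
line(np.array(E),"platform near edge")
for u in range(275,398):
    v=np.arange(130,200)[(Z[130:200,u]>.071)&(Z[130:200,u]<.083)]
    if len(v): F.append(W[v.min(),u,:2])
line(np.array(F),"platform far edge")
m=(Z>.0985)&(Z<.109); m[:,:320]=0; m[:,350:]=0; m[:150]=0; m[248:]=0
line(W[m][:,:2],"beam")
E
```

```text
0.1 [ 8.59788312e+01  2.20860496e+01  3.88111399e-01 -2.35014255e-02
 -6.84122708e+01 -1.48166874e+01] [0.20162459 0.5910177  0.22158036] [[0.9464, -0.323, -0.0005], [-0.323, -0.9464, -0.0019], [0.0001, 0.002, -1.0]] [-0.37009436 -0.2373818  -1.2089508 ] 1.0048499788093062
platform near edge -85.32 503.9 171.6
platform far edge -85.19 697.9 224.8
beam 4.17 580.6 184.9
```

Request:
{"fn": "drive_tool", "kwargs": {
  "moves": [
    {"delta_pos":[0,0,0],"turn":-0.137,"claw":0},
    {"delta_pos":[0,0,0],"turn":-0.137,"claw":0},
    {"delta_pos":[0,0,0],"turn":-0.138,"claw":0},
    {"delta_pos":[26,48,0],"turn":0,"claw":0},
    {"delta_pos":[26,48,0],"turn":0,"claw":0},
    {"delta_pos":[26,48,0],"turn":0,"claw":0},
    {"delta_pos":[26,48,0],"turn":0,"claw":0},
    {"delta_pos":[27,49,0],"turn":0,"claw":0},
    {"delta_pos":[27,49,0],"turn":0,"claw":0},
    {"delta_pos":[27,49,0],"turn":0,"claw":0},
    {"delta_pos":[27,49,0],"turn":0,"claw":0},
    {"delta_pos":[26,49,0],"turn":0,"claw":0}
  ]
}}

```text
time_s: 1.6
tcp_pos: [0.4758, 0.1741, 0.2223]
ee_rot: [[0.997, 0.083, -0.0], [0.083, -0.997, -0.0], [-0.0, 0.0, -1.0]]
wrist_force: [1.3, 0.1, -0.3]
gripper_width: 0.005
gripper_force: 0.0
```

Request:
{"fn": "drive_tool", "kwargs": {
  "moves": [
    {"delta_pos":[0,0,45],"turn":0,"claw":0},
    {"delta_pos":[0,0,30],"turn":0,"claw":0},
    {"delta_pos":[0,0,15],"turn":0,"claw":0},
    {"delta_pos":[0,0,0],"turn":0,"claw":0}
  ]
}}

```text
time_s: 2.1
tcp_pos: [0.4749, 0.1756, 0.1319]
ee_rot: [[0.997, 0.084, -0.002], [0.084, -0.997, -0.001], [-0.002, 0.001, -1.0]]
wrist_force: [0.3, -0.4, 0.5]
gripper_width: 0.006
gripper_force: 0.0
```

```bash
python3 - <<'E'
from h import *
d=cap("side"); c=d["color"][130:280,200:400,::-1]
cv2.imwrite("pics/side1.png",cv2.resize(c,None,fx=3.8,fy=3.8,interpolation=cv2.INTER_CUBIC))
E
```

```text
(no output)
```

View pics/side1.png

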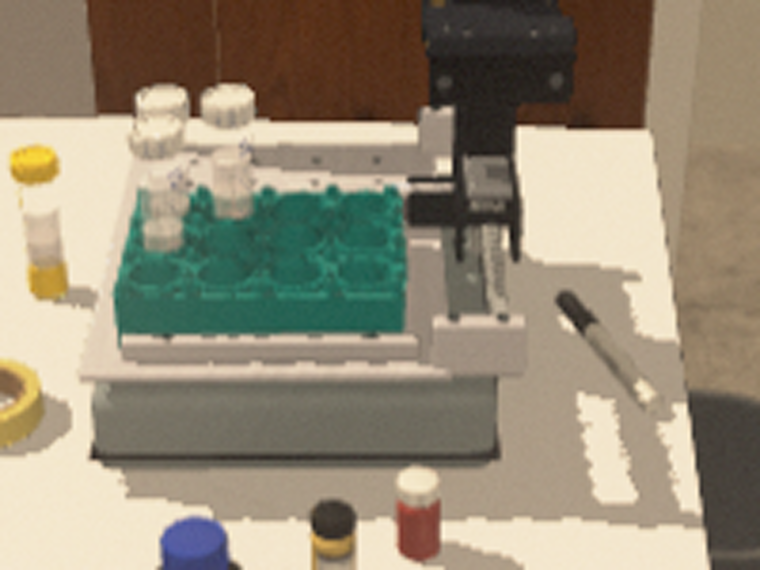

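The side view shows the closed fingers (crop 488,150) just above the grey key (488,180) and centred across it. Now press: 18 mm down to z≈0.114.

Request:
{"fn": "drive_tool", "kwargs": {
  "moves": [
    {"delta_pos":[0,0,8],"turn":0,"claw":0},
    {"delta_pos":[0,0,5],"turn":0,"claw":0},
    {"delta_pos":[0,0,5],"turn":0,"claw":0},
    {"delta_pos":[0,0,0],"turn":0,"claw":0},
    {"delta_pos":[0,0,0],"turn":0,"claw":0}
  ]
}}

```text
time_s: 2.78
tcp_pos: [0.4755, 0.1761, 0.1152]
ee_rot: [[0.997, 0.083, 0.001], [0.083, -0.997, 0.001], [0.001, -0.001, -1.0]]
wrist_force: [-1.0, 0.1, 5.2]
gripper_width: 0.002
gripper_force: 2.5
```

Request:
{"fn": "drive_tool", "kwargs": {
  "moves": [
    {"delta_pos":[0,0,2],"turn":0,"claw":0},
    {"delta_pos":[0,0,0],"turn":0,"claw":0},
    {"delta_pos":[0,4,0],"turn":0,"claw":0},
    {"delta_pos":[0,4,0],"turn":0,"claw":0},
    {"delta_pos":[0,4,0],"turn":0,"claw":0},
    {"delta_pos":[0,6,0],"turn":0,"claw":0},
    {"delta_pos":[0,6,0],"turn":0,"claw":0},
    {"delta_pos":[0,6,0],"turn":0,"claw":0},
    {"delta_pos":[0,0,0],"turn":0,"claw":0}
  ]
}}

```text
time_s: 3.9
tcp_pos: [0.4782, 0.1458, 0.1135]
ee_rot: [[0.997, 0.083, 0.001], [0.083, -0.997, 0.0], [0.001, -0.0, -1.0]]
wrist_force: [-2.0, -0.9, 5.7]
gripper_width: 0.008
gripper_force: 2.9
```

Request:
{"fn": "drive_tool", "kwargs": {
  "moves": [
    {"delta_pos":[0,6,0],"turn":0,"claw":0},
    {"delta_pos":[0,7,0],"turn":0,"claw":0},
    {"delta_pos":[0,7,0],"turn":0,"claw":0},
    {"delta_pos":[0,7,0],"turn":0,"claw":0},
    {"delta_pos":[0,7,0],"turn":0,"claw":0},
    {"delta_pos":[0,6,0],"turn":0,"claw":0},
    {"delta_pos":[0,0,0],"turn":0,"claw":0}
  ]
}}

```text
time_s: 4.78
tcp_pos: [0.4817, 0.1058, 0.1135]
ee_rot: [[0.997, 0.083, 0.002], [0.083, -0.997, 0.0], [0.002, -0.0, -1.0]]
wrist_force: [-0.8, -0.9, 5.7]
gripper_width: 0.008
gripper_force: 2.9
```

Request:
{"fn": "drive_tool", "kwargs": {
  "moves": [
    {"delta_pos":[0,4,0],"turn":0,"claw":0},
    {"delta_pos":[0,4,0],"turn":0,"claw":0},
    {"delta_pos":[0,2,0],"turn":0,"claw":0},
    {"delta_pos":[0,2,0],"turn":0,"claw":0},
    {"delta_pos":[0,0,0],"turn":0,"claw":0}
  ]
}}

```text
time_s: 5.4
tcp_pos: [0.484, 0.0958, 0.114]
ee_rot: [[0.996, 0.084, 0.005], [0.084, -0.996, 0.003], [0.005, -0.003, -1.0]]
wrist_force: [-0.2, 3.6, 5.5]
gripper_width: 0.006
gripper_force: 4.7
```

Request:
{"fn": "drive_tool", "kwargs": {
  "moves": [
    {"delta_pos":[0,2,0],"turn":0,"claw":0},
    {"delta_pos":[0,2,0],"turn":0,"claw":0},
    {"delta_pos":[0,0,0],"turn":0,"claw":0},
    {"delta_pos":[0,0,0],"turn":0,"claw":0}
  ]
}}

```text
time_s: 5.9
tcp_pos: [0.4842, 0.0956, 0.114]
ee_rot: [[0.996, 0.084, 0.006], [0.084, -0.996, 0.009], [0.007, -0.009, -1.0]]
wrist_force: [-7.2, 19.9, 6.6]
gripper_width: -0.001
gripper_force: 12.0
```

```bash
python3 - <<'E'
from h import *
d=cap("side"); c=d["color"][130:280,200:400,::-1]
cv2.imwrite("pics/side2.png",cv2.resize(c,None,fx=3.8,fy=3.8,interpolation=cv2.INTER_CUBIC))
print(monitor.sense()["joints"])
E
```

```text
[ 29.87668873  15.67201367 -26.519563    -0.3747464  -47.24081628
  65.17213982]
```

View pics/side2.png

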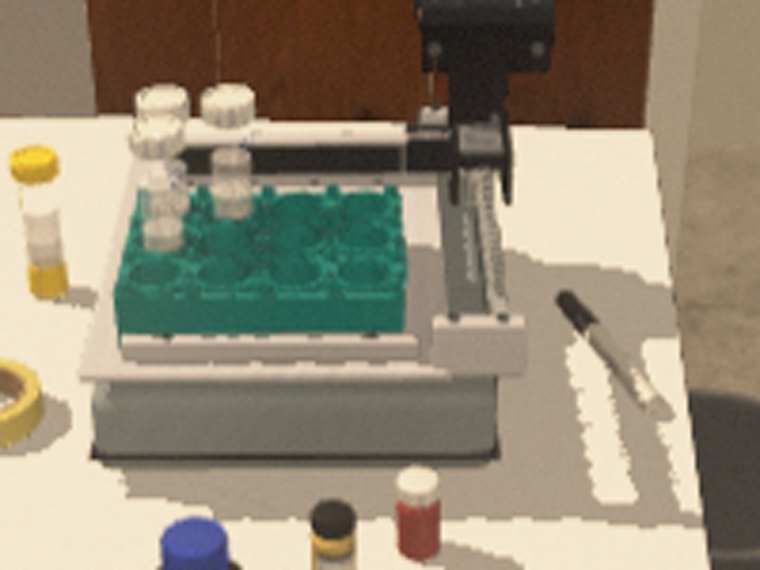

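Jaw at its end stop: the force rose to 20 N and the side view shows the beam at the far end (crop 300,155). Next: relax the push, lift straight up, then go behind the fence and turn.

Request:
{"fn": "drive_tool", "kwargs": {
  "moves": [
    {"delta_pos":[0,-3,0],"turn":0,"claw":0},
    {"delta_pos":[0,0,-6],"turn":0,"claw":0},
    {"delta_pos":[0,0,-12],"turn":0,"claw":0},
    {"delta_pos":[0,0,-30],"turn":0,"claw":0},
    {"delta_pos":[0,0,-40],"turn":0,"claw":0},
    {"delta_pos":[0,0,-42],"turn":0,"claw":0},
    {"delta_pos":[25,-47,0],"turn":0,"claw":0},
    {"delta_pos":[25,-47,0],"turn":0,"claw":0},
    {"delta_pos":[25,-47,0],"turn":0,"claw":0},
    {"delta_pos":[25,-47,0],"turn":0,"claw":0},
    {"delta_pos":[25,-47,0],"turn":0,"claw":0}
  ]
}}

```text
time_s: 7.32
tcp_pos: [0.5874, 0.3374, 0.2423]
ee_rot: [[0.997, 0.082, -0.002], [0.082, -0.997, -0.003], [-0.002, 0.002, -1.0]]
wrist_force: [1.0, 0.5, -0.5]
gripper_width: 0.005
gripper_force: 0.0
```

Request:
{"fn": "drive_tool", "kwargs": {
  "moves": [
    {"delta_pos":[0,0,0],"turn":0.1745,"claw":1},
    {"delta_pos":[0,0,0],"turn":0.1745,"claw":1},
    {"delta_pos":[0,0,0],"turn":0.1745,"claw":1},
    {"delta_pos":[0,0,0],"turn":0.1745,"claw":1},
    {"delta_pos":[0,0,0],"turn":0.1745,"claw":1},
    {"delta_pos":[0,0,0],"turn":0.1745,"claw":1},
    {"delta_pos":[0,0,0],"turn":0.1745,"claw":1},
    {"delta_pos":[0,0,0],"turn":0.1745,"claw":1},
    {"delta_pos":[0,0,0],"turn":0.1745,"claw":1},
    {"delta_pos":[0,0,0],"turn":0,"claw":1}
  ]
}}

```text
time_s: 8.57
tcp_pos: [0.5869, 0.3362, 0.2422]
ee_rot: [[0.084, -0.996, -0.002], [-0.996, -0.084, -0.002], [0.002, 0.002, -1.0]]
wrist_force: [0.7, -0.1, -0.1]
gripper_width: 0.982
gripper_force: 0.0
```

```bash
python3 - <<'E'
from h import *
s=monitor.sense(); print(s["joints"],s["tcp_pos"])
d=cap("side"); c=d["color"][60:280,180:400,::-1]
cv2.imwrite("pics/side3.png",cv2.resize(c,None,fx=2.7,fy=2.7,interpolation=cv2.INTER_CUBIC))
E
```

```text
[ 4.34704567e+01  2.65893325e+01  1.04657977e+01  7.69674406e-03
 -7.40313973e+01 -3.86412849e+01] [0.58693816 0.33616176 0.24217678]
```

View pics/side3.png

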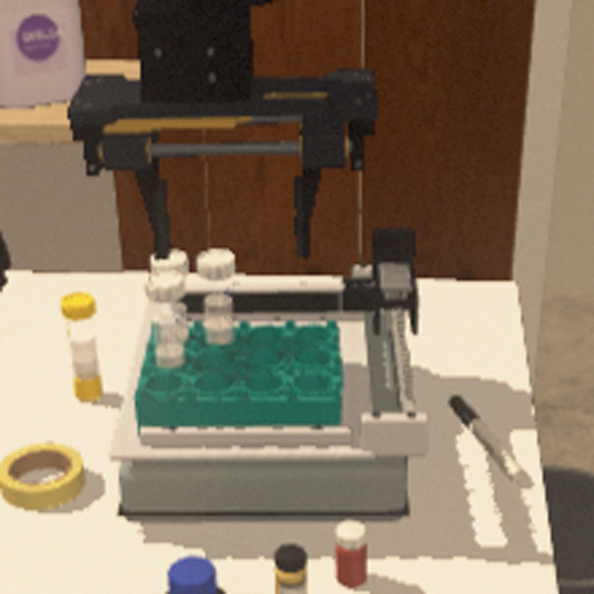

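The side view shows the jaw staying back with its key up, and the open gripper above the fence side. Back off 8 mm, then descend to z≈0.099, between fence top 0.090 and rack wall top 0.111.

Request:
{"fn": "drive_tool", "kwargs": {
  "moves": [
    {"delta_pos":[-8,0,0],"turn":0,"claw":1},
    {"delta_pos":[0,0,45],"turn":0,"claw":1},
    {"delta_pos":[0,0,45],"turn":0,"claw":1},
    {"delta_pos":[0,0,30],"turn":0,"claw":1},
    {"delta_pos":[0,0,15],"turn":0,"claw":1},
    {"delta_pos":[0,0,8],"turn":0,"claw":1},
    {"delta_pos":[0,0,0],"turn":0,"claw":1}
  ]
}}

```text
time_s: 9.5
tcp_pos: [0.5868, 0.346, 0.1]
ee_rot: [[0.084, -0.996, 0.001], [-0.996, -0.084, 0.0], [-0.0, -0.001, -1.0]]
wrist_force: [0.5, 0.4, -0.7]
gripper_width: 1.001
gripper_force: 0.0
```

Request:
{"fn": "drive_tool", "kwargs": {
  "moves": [
    {"delta_pos":[5,0,0],"turn":0,"claw":1},
    {"delta_pos":[5,0,0],"turn":0,"claw":1},
    {"delta_pos":[5,0,0],"turn":0,"claw":1},
    {"delta_pos":[0,0,0],"turn":0,"claw":1}
  ]
}}

```text
time_s: 10.0
tcp_pos: [0.5879, 0.3301, 0.0999]
ee_rot: [[0.083, -0.997, 0.0], [-0.997, -0.083, 0.0], [-0.0, -0.0, -1.0]]
wrist_force: [0.4, 1.0, -0.0]
gripper_width: 1.001
gripper_force: 0.0
```

```bash
python3 - <<'E'
from h import *
d=cap("side"); c=d["color"][100:280,180:400,::-1]
cv2.imwrite("pics/side4.png",cv2.resize(c,None,fx=3.3,fy=3.3,interpolation=cv2.INTER_CUBIC))
E
```

```text
(no output)
```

View pics/side4.png

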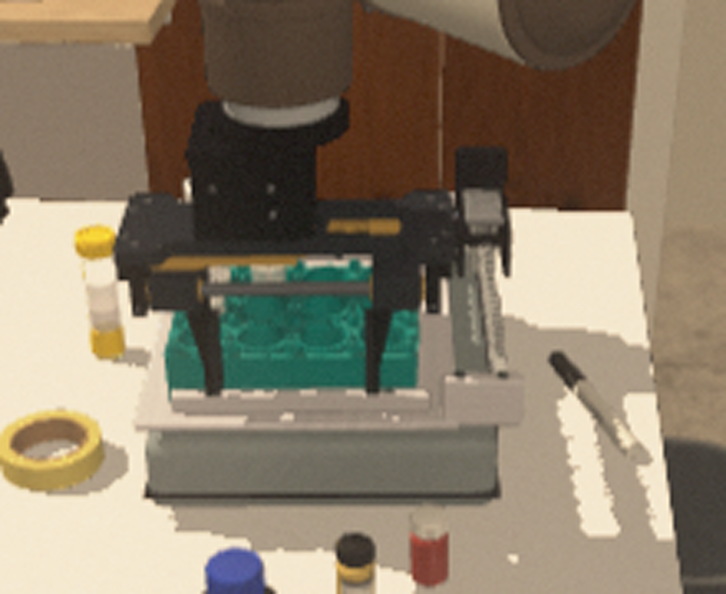

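Both fingertips (crop 212,390 and 373,390) stand just above the fence at the rack's face. Push slowly.

Request:
{"fn": "drive_tool", "kwargs": {
  "moves": [
    {"delta_pos":[4,0,0],"turn":0,"claw":1},
    {"delta_pos":[3,0,0],"turn":0,"claw":1},
    {"delta_pos":[3,0,0],"turn":0,"claw":1},
    {"delta_pos":[3,0,0],"turn":0,"claw":1},
    {"delta_pos":[3,0,0],"turn":0,"claw":1},
    {"delta_pos":[3,0,0],"turn":0,"claw":1}
  ]
}}

```text
time_s: 10.8
tcp_pos: [0.5894, 0.3116, 0.0996]
ee_rot: [[0.083, -0.997, 0.0], [-0.997, -0.083, 0.0], [-0.0, -0.0, -1.0]]
wrist_force: [-0.4, 1.2, -0.8]
gripper_width: 1.0
gripper_force: 0.8
```

Request:
{"fn": "drive_tool", "kwargs": {
  "moves": [
    {"delta_pos":[3,0,0],"turn":0,"claw":1},
    {"delta_pos":[3,0,0],"turn":0,"claw":1},
    {"delta_pos":[3,0,0],"turn":0,"claw":1},
    {"delta_pos":[3,0,0],"turn":0,"claw":1},
    {"delta_pos":[3,0,0],"turn":0,"claw":1},
    {"delta_pos":[0,0,0],"turn":0,"claw":1}
  ]
}}

```text
time_s: 11.55
tcp_pos: [0.5906, 0.2963, 0.0996]
ee_rot: [[0.083, -0.997, -0.0], [-0.997, -0.083, -0.001], [0.001, 0.0, -1.0]]
wrist_force: [0.7, 0.4, 0.1]
gripper_width: 1.0
gripper_force: 0.1
```

```bash
python3 - <<'E'
from h import *
d=cap("side"); c=d["color"][100:280,180:400,::-1]
cv2.imwrite("pics/side5.png",cv2.resize(c,None,fx=3.3,fy=3.3,interpolation=cv2.INTER_CUBIC))
W=pts(d); hsv=cv2.cvtColor(d["color"],cv2.COLOR_RGB2HSV)
m=(hsv[...,0]>75)&(hsv[...,0]<95)&(hsv[...,1]>120); p=W[m]; p=p[(p[:,0]>.45)&(p[:,0]<.72)&(p[:,1]<.36)&(p[:,2]>.092)&(p[:,2]<.106)]
ax=np.array([-.083,.9966]); print("rack fence-side face along y':",np.percentile(p[:,:2]@ax,[50,80,95]), "initial exp",np.array([.5915,.313])@ax)
E
```

```text
rack fence-side face along y': [0.23266998 0.23465727 0.23618243] initial exp 0.2628413
```

View pics/side5.png

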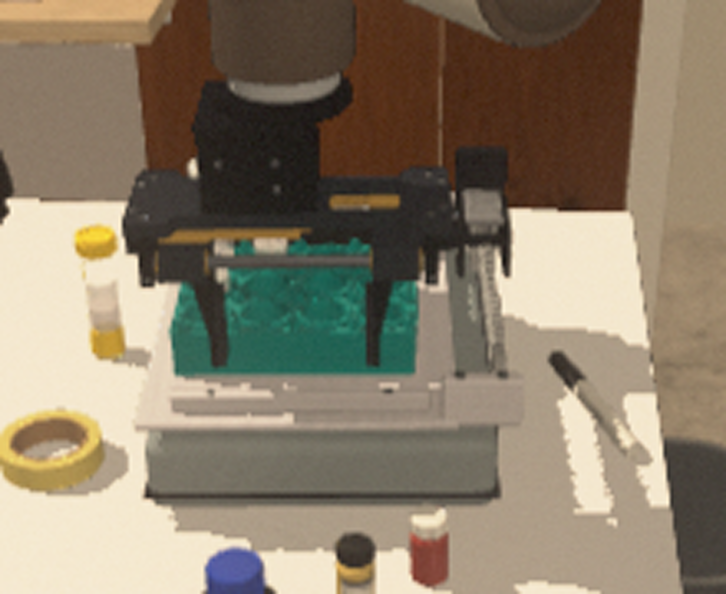

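The rack has moved about 28 mm squarely and a gap is now visible behind it (crop 295,385). Push 8 mm more, back off, and lift.

Request:
{"fn": "drive_tool", "kwargs": {
  "moves": [
    {"delta_pos":[3,0,0],"turn":0,"claw":1},
    {"delta_pos":[3,0,0],"turn":0,"claw":1},
    {"delta_pos":[2,0,0],"turn":0,"claw":1},
    {"delta_pos":[0,0,0],"turn":0,"claw":1},
    {"delta_pos":[-10,0,0],"turn":0,"claw":1},
    {"delta_pos":[-15,0,0],"turn":0,"claw":1},
    {"delta_pos":[0,0,-20],"turn":0,"claw":1},
    {"delta_pos":[0,0,-50],"turn":0,"claw":1},
    {"delta_pos":[0,0,-60],"turn":0,"claw":1},
    {"delta_pos":[-60,0,0],"turn":0,"claw":1},
    {"delta_pos":[-60,0,0],"turn":0,"claw":1},
    {"delta_pos":[-60,0,0],"turn":0,"claw":1}
  ]
}}

```text
time_s: 13.1
tcp_pos: [0.5735, 0.4955, 0.2299]
ee_rot: [[0.084, -0.996, 0.0], [-0.996, -0.084, 0.0], [-0.0, -0.0, -1.0]]
wrist_force: [-0.5, 1.1, 0.2]
gripper_width: 1.003
gripper_force: 0.0
```

Request:
{"fn": "drive_tool", "kwargs": {
  "moves": [
    {"delta_pos":[-50,30,0],"turn":0,"claw":1},
    {"delta_pos":[-50,30,0],"turn":0,"claw":1},
    {"delta_pos":[0,60,0],"turn":0,"claw":1},
    {"delta_pos":[0,60,0],"turn":0,"claw":1},
    {"delta_pos":[0,0,0],"turn":0,"claw":1}
  ]
}}

```text
time_s: 13.72
tcp_pos: [0.3819, 0.5785, 0.2301]
ee_rot: [[0.089, -0.996, -0.001], [-0.996, -0.089, -0.001], [0.001, 0.001, -1.0]]
wrist_force: [0.6, 0.5, -0.4]
gripper_width: 0.998
gripper_force: 0.0
```

```bash
python3 - <<'E'
from h import *
d=cap("top"); c=d["color"]; W=pts(d); Z=W[...,2]
cv2.imwrite("pics/top2.png",cv2.resize(c[130:310,245:425,::-1],None,fx=3.3,fy=3.3,interpolation=cv2.INTER_CUBIC))
hsv=cv2.cvtColor(c,cv2.COLOR_RGB2HSV)
sub=np.zeros(Z.shape,bool); sub[130:290,250:420]=1
m=(hsv[...,0]>75)&(hsv[...,0]<95)&(hsv[...,1]>120)&(Z>.095)&(Z<.125)&sub
ax=np.array([-.083,.9966]); bx=np.array([.9966,.083])
r=cv2.minAreaRect((W[m][:,:2]*1000).astype(np.float32)); print(r, np.array(r[0])@ax, "initial",np.array([596.5,253.2])@ax)
print("x off", np.array(r[0])@bx-np.array([474.2,180.3])@bx-124)
g=sub&(Z>.099)&(Z<.109)&~((hsv[...,0]>75)&(hsv[...,0]<95)&(hsv[...,1]>120)); g[:155]=0; g[235:]=0; g[:,340:]&=True
q=W[g][:,:2]*1000@ax; print("beam y'",np.percentile(q,[5,25,50,75,95]))
k=sub&(Z>.112)&(Z<.126)&~m; k[:245]=0; r=cv2.minAreaRect((W[k][:,:2]*1000).astype(np.float32)); print("key",r,np.nanmedian(Z[k]),"travel",np.array([474.2,180.3])@ax-np.array(r[0])@ax)
E
```

```text
((589.6636352539062, 188.43417358398438), (177.6217498779297, 180.02879333496094), 3.414456844329834) 138.8514156677246 initial 202.82962
x off -8.253804698486363
beam y' [ 57.72551198  61.5220694   65.84559441  69.94169718 143.1495253 ]
key ((482.42108154296875, 109.61556243896484), (36.99053955078125, 56.10081100463867), 4.280239582061768) 0.1186550490346936 travel 71.12646024139406
```

View pics/top2.png

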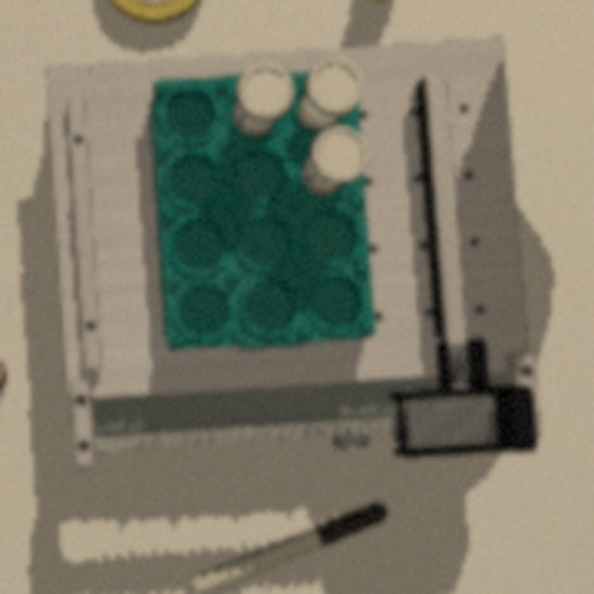

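The final view shows the rack (crop 156–372) square and about midway between fence (90) and jaw (425), with all three tubes standing. The jaw has travelled ≈71 mm and the key is up at z 0.119. The robot is clear, so I'm handing in.

```bash
python3 -c "
from station import ticket
print(ticket.finish_job())"
```

```text
the job is handed in; nothing more can be done
None
```

I handed the job in: the clamp is open with the jaw at its end stop (about 71 mm of travel) and the key up, and the rack stands square about midway, roughly 35 mm clear on each side with its three tubes upright; no verdict came back.

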